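Finger-check a polished neck collar and count it

TASK

Check the polished neck collar: run the fingertips slowly round it, from the ball end along the bar to the flat tab end, following right over the bar in light touch or no more than about a centimetre above it, without shifting, pressing hard on or lifting the collar. Then press the plunger of the tally counter right down with the fingertips to count the piece, let it come up again and move clear. Leave the other things where they are.

Things in the scene. Friction and masses are not known exactly. Their poses are not given: they have to be found in the camera images.
- board: square inspection board, 210 x 210 x 12 mm, blue felt on wood, fixed to the bench; origin at the centre of its underside, which is at bench height, z up; its felt top is 12 mm above the bench
- collar: loose polished brass neck collar (0.28 kg) flat on the board: 10 mm round bar bent to an open circle of 72 mm radius (centre line), a 22 mm ball on one end, a flat tab 44 x 28 x 6 mm on the other. Origin: circle centre at felt height, z up, +x to the middle of the 70 degree gap. Ball centre 35 degrees counter-clockwise (from above) of +x; from it the bar runs counter-clockwise 290 degrees to the tab centre
- collar_middle (a point): centre of the collar's circle, at felt height
- mark0 (a point): top of the ball at the collar's one end, 22 mm above the felt
- mark1 (a point): point on the collar, 1/8 of the way round from the ball to the tab; top of the bar, whose top is 10 mm above the felt; points lie 45 mm apart along the bar
- mark2 (a point): point on the collar, 2/8 of the way round from the ball to the tab; top of the bar, whose top is 10 mm above the felt; points lie 45 mm apart along the bar
- mark3 (a point): point on the collar, 3/8 of the way round from the ball to the tab; top of the bar, whose top is 10 mm above the felt; points lie 45 mm apart along the bar
- mark4 (a point): point on the collar, 4/8 of the way round from the ball to the tab; top of the bar, whose top is 10 mm above the felt; points lie 45 mm apart along the bar
- mark5 (a point): point on the collar, 5/8 of the way round from the ball to the tab; top of the bar, whose top is 10 mm above the felt; points lie 45 mm apart along the bar
- mark6 (a point): point on the collar, 6/8 of the way round from the ball to the tab; top of the bar, whose top is 10 mm above the felt; points lie 45 mm apart along the bar
- mark7 (a point): point on the collar, 7/8 of the way round from the ball to the tab; top of the bar, whose top is 10 mm above the felt; points lie 45 mm apart along the bar
- mark8 (a point): centre of the flat tab's top face, at the collar's other end, 6 mm above the felt
- counter: mechanical tally counter fixed to the bench: aluminium case 50 x 46 mm, its top 42 mm above the bench, on a dark plate 70 x 62 mm, a round plunger in a dark collar on top; it may stand left or right of the board; origin at the centre of its underside
- plunger_top (a point): centre of the top face of the counter's steel plunger, 24 mm in diameter, 65 mm above the bench when up; moves down with it
- plunger (a joint): travel of the counter's plunger in m: 0 up, 0.007 fully down; a spring returns it, about 4 N is needed to push it fully down
- finger_ring: bystander: small loose steel finger ring, 23 mm outside, 6 mm high, lying on the felt inside the collar; origin at the centre of its underside
- flask: bystander: dark steel tube (casting flask), 64 mm in diameter, 72 mm high, standing loose on the other side of the board from the counter; origin at the centre of its underside
- brush: bystander: loose flat brush 200 x 42 x 20 mm with a wooden handle, lying about along x, left of the board and farther out; origin at the middle of its length, underside
- wax: bystander: loose bar of polishing wax 85 x 36 x 30 mm lying right of the board and farther out; origin at the centre of its underside
There are look-alikes about, which are no part of the job. Leave any yellow look-alike of the counter alone.

How it is judged:
By the outcome, as a careful person would: the job done as asked, in the order asked, and still so for the second after the job is handed in, with the robot touching nothing.
It also fails if it takes over 64 s, if anything falls off the work surface, if the arm or the gripper's body presses on something with over 40 N, if the wrist force passes 120 N, or if a joint passes its speed limit or range.

ROBOT

A 6-joint arm with a two-finger parallel gripper is mounted at the origin on the work surface. World frame = base frame: x ahead of the robot, y to its left, z up, the work surface at z = 0. Lengths are in mm, angles in rad, forces in N, time in s.
With the tool pointing down it reaches from about 250 to 850 mm from the base axis. Payload 12.5 kg.
Tool frame: the origin (TCP) lies at the very end of the fingers, on their centre line; the grasp point (between the pads) lies 19 mm behind it; z points along the fingers, y is the line along which they close (so a half turn about z gives the same grasp; the last joint's range is limited). The gripper opens to 93 mm and grips with 3 to 60 N. Pads are 15 mm wide; open, the fingers measure 128 mm over their backs; the gripper's body (75 mm by 188 mm) begins 65 mm behind the grasp point.
Start: joints at [-1.274, 0.351, 1.652, -0, 1.139, -0.085], TCP at [204.943, -510.375, 218.633] pointing down, gripper open.
Joint ranges: [-2.75, 2.75], [-0.79, 2.1], [0.01, 2.65], [-1.57, 4.71], [0.07, 3.14], [-2.87, 2.87]. Speed limits (rad/s): [2.22, 2.22, 2.79, 3.14, 3.14, 3.14].

INTERFACE

Orientations are given as a rotation vector (axis times angle).
In Python, from plant import monitor, imaging, arm gives the robot as it stands.
- The arm moves only by the tool jog_arm, never from a script. Its argument "targets" is text: rows parted by semicolons, each of 6 numbers parted by spaces: the shift along the tool's x, y, z in mm, then the turn, a rotation vector about the tool's x, y, z in rad. In form: dx dy dz wx wy wz; .... A call has 1 to 5 rows; each row is the pose to reach, as a shift and turn from the pose commanded when the call began, along the tool's axes at that moment; what a row does not reach only later rows make up. A row lasts 1/8 s, in which the tool goes at most 62.5 mm and 10.7 degrees, less where a joint would pass 70% of its speed; a pose out of reach is approached as far as the arm can. A call with a gripper value outside its range is refused whole. "hand" is the closure in counts, from 0 (fully open) to 255 (shut), set as the call begins (left out, the last holds). The fingers move at their own pace and stop on an object; "squeeze" is the grip in N (left out, the last holds). Time passes only in rows, so rows that repeat a pose let the fingers close. It gives the time, the measured TCP pose, the force, the opening and the grip force at its end, in the units of the state.
- monitor.sense(): the state, without advancing time (a new reading comes with each control period).
- imaging.capture(name): name is "scene" or "top" or "wrist"; returns a dict with "img" (400x640x3 uint8, red, green, blue), "range_z" (400x640 float32, mm along the optical axis (not along the pixel's ray), 0 where there is no reading), "K" (3x3 intrinsics, pixels), "D" ([k1, k2, p1, p2, k3] as OpenCV has them; the pictures are not rectified), "rvec" (rotation vector, rad) and "tvec" (3), from world to camera coordinates, as OpenCV has them. Camera axes: x right, y down, z forward; pixel columns grow to the right and rows downward; lengths in mm; the calibration is good to about 2 mm. A picture is of the moment at which its call begins.
- arm.finish_job(): hands the job in; it is judged then, once.
The state is a dict: "time": time; "joints": joint angles; "joint_velocities": joint speeds; "tau": joint torques, N m; "tool_pos": TCP position; "eef_rot": TCP orientation; "ft_force": force on the tool from outside, world axes, zero at the start; "ft_torque": the same for the moment, N m; "opening": finger opening in mm; "grip_force": force on a finger pad.
Only numpy, scipy, OpenCV 4.12 (cv2) and the standard library are available. Lean on these libraries where they do the work, as an engineer would, in place of code of your own. Each camera call takes 0.05 s, during which the arm holds its last target. There are 200 camera calls.

## Working session

There is one attempt and no reset: what is moved stays moved. The work goes in short steps, Python scripts to look and compute and a tool call to move; the robot and the scene stay as the last step left them, time stands still between calls to the robot, and variables do not carry over. Pictures are saved under pics/ and viewed, at most 10 in all, crops included, and the job is handed in when it is done.

Besides the shell and the picture viewer there is one more tool, called after "Call:" as name(argument=value, ...), one argument or row to a line, values as JSON. jog_arm: Moves the arm, as the interface text tells. Its arguments: {"type":"object","properties":{"targets":{"type":"string"},"hand":{"type":"number"},"squeeze":{"type":"number"}},"required":["targets"]}

```bash
mkdir -p pics; python3 - <<'E'
from plant import monitor, imaging
import cv2
s=monitor.sense(); print(s['time'],s['tool_pos'],s['eef_rot'],s['opening'])
for n in('scene','top'):
    c=imaging.capture(n); cv2.imwrite(f'pics/{n}.png',c['img'][:,:,::-1]); print(n,c['K'].tolist() if hasattr(c['K'],'tolist') else c['K'],c['D'],c['rvec'],c['tvec'])
E
```

```text
0.0 [ 204.83682009 -510.06729609  218.10536547] [-3.08338278e+00 -5.95892402e-01  2.33118588e-04] 92.63826388705236
scene [[385.43865537604677, 0.0, 315.8163782194068], [0.0, 385.43865537604677, 200.0990354259192], [0.0, 0.0, 1.0]] [0.02445603 0.         0.         0.         0.        ] [ 2.35659649  1.03809215 -0.29582364] [-319.55410235 -315.79779501 1267.82652364]
top [[508.92269322908913, 0.0, 321.24284601426524], [0.0, 508.92269322908913, 202.99628998661717], [0.0, 0.0, 1.0]] [-0.16404403  0.          0.          0.          0.        ] [ 2.20215625 -2.13652554  0.13128757] [ -87.28117058  527.42890028 1523.97822263]
```

View pics/top.png

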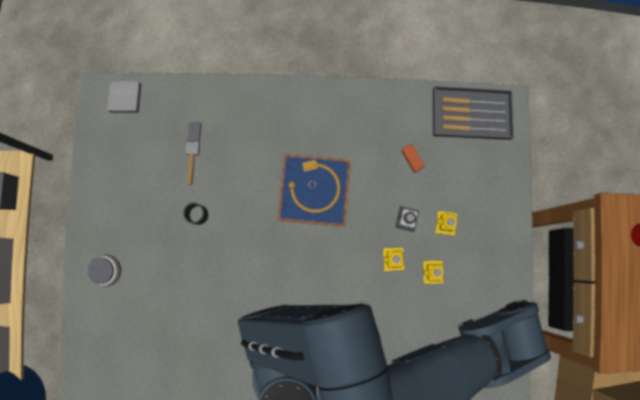

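View pics/scene.png

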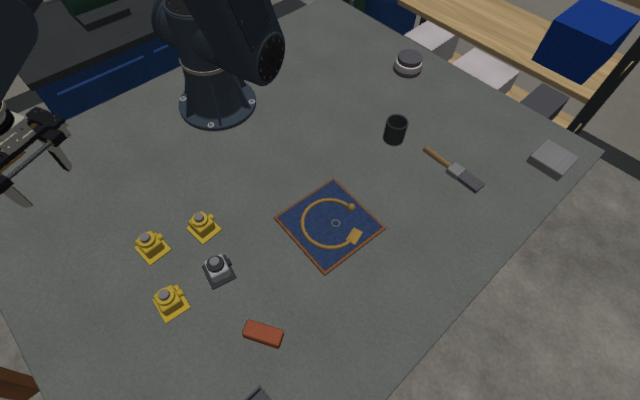

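Top view: the board is at about (314,190), with the ball at (292,184) and the tab at (310,166). The grey counter is at (407,218), and the yellow look-alikes are at (447,222), (394,260) and (432,272). In the scene view the counter plunger is at (216,262), the ball at (352,207) and the tab at (354,236).

```bash
cat > h.py <<'E'
import numpy as np, cv2
from scipy.spatial.transform import Rotation as R
from scipy.optimize import least_squares
from plant import monitor, imaging
def ray(c,px):
    K=np.array(c['K']);D=np.array(c['D'])
    u=cv2.undistortPoints(np.array(px,float).reshape(-1,1,2),K,D).reshape(-1,2)
    M=cv2.Rodrigues(np.array(c['rvec'],float))[0]
    d=np.c_[u,np.ones(len(u))]@M
    return -M.T@np.array(c['tvec'],float).ravel(), d
def plane(c,px,z):
    o,d=ray(c,px); return o+d*((z-o[2])/d[:,2])[:,None]
def tri(c1,p1,c2,p2):
    o1,d1=ray(c1,[p1]);o2,d2=ray(c2,[p2])
    s=np.linalg.lstsq(np.c_[d1[0],-d2[0]],o2-o1,rcond=None)[0]
    a,b=o1+s[0]*d1[0],o2+s[1]*d2[0]; return (a+b)/2,np.linalg.norm(a-b)
def mask(c,lo,hi):
    return cv2.inRange(cv2.cvtColor(c['img'],cv2.COLOR_RGB2HSV),lo,hi)
def circ(p):
    f=lambda q:np.hypot(p[:,0]-q[0],p[:,1]-q[1])-q[2]
    return least_squares(f,[*p[:,:2].mean(0),72],loss='soft_l1',f_scale=2).x
E
python3 - <<'E'
from h import *
t=imaging.capture('top');s=imaging.capture('scene')
print('ball',tri(t,(292,184),s,(352,207)),'tab',tri(t,(310,166),s,(354,236)),'plunger',tri(t,(408,217),s,(215,262)))
m=mask(t,(12,110,90),(28,255,255)); m[:160]=0;m[216:]=0;m[:,:287]=0;m[:,343:]=0
v,u=np.nonzero(m); p=plane(t,np.c_[u,v],17); print(len(u),circ(p))
c=imaging.capture('wrist'); print(c['rvec'],c['tvec'], ray(c,[(320,200)]),monitor.sense()['tool_pos'])
tl=R.from_rotvec(monitor.sense()['eef_rot']).as_matrix(); print(tl.round(3), tl.T@(ray(c,[(320,200)])[0]-monitor.sense()['tool_pos']))
E
```

```text
ball (array([586.72667258,  20.96558415,  26.97303509]), np.float64(2.1000513530929052)) tab (array([646.90791967, -32.15499936,  14.81590605]), np.float64(2.4487320051219137)) plunger (array([ 491.84328685, -335.75927511,   54.1742549 ]), np.float64(4.084724191656489))
377 [579.02681909 -50.61712883  71.97479687]
[-2.40637131  1.62944302  0.22276025] [-549.312544    -30.39177518  390.35623398] (array([ 274.57404411, -481.30273945,  384.71117439]), array([[-0.24969258, -0.10932795, -0.96216683]])) [ 204.90131821 -510.25645589  218.39202985]
[[ 0.928  0.373 -0.   ]
 [ 0.373 -0.928  0.   ]
 [ 0.    -0.    -1.   ]] [  75.44781502   -0.99590083 -166.31686523]
```

Call:
jog_arm(
  targets="40 -20 -10 0 0 0.08; 90 -47 -14 0 0 0.16; 140 -73 -18 0 0 0.24; 190 -99 -22 0 0 0.32; 240 -125 -26 0 0 0.381",
  hand=255,
  squeeze=5,
)

```text
time: 0.88
tool_pos: [382.0, -303.4, 244.9]
eef_rot: [3.141, -0.003, 0.0]
ft_force: [-0.2, -1.0, -0.3]
opening: 47.6
grip_force: 0.0
```

Call:
jog_arm(
  targets="40 -48 0 0 0 0; 85 -100 0 0 0 0; 125 -148 0 0 0 0; 165 -196 0 0 0 0; 200 -240 0 0 0 0",
)

```text
time: 1.5
tool_pos: [582.0, -63.0, 244.6]
eef_rot: [3.141, 0.001, 0.0]
ft_force: [-0.0, -0.4, 0.6]
opening: 1.0
grip_force: 0.0
```

Call:
jog_arm(
  targets="10 -10 0 0 0 0; 15 -15 0 0 0 0; 15 -15 0 0 0 0",
)

```text
time: 1.88
tool_pos: [595.5, -50.6, 244.6]
eef_rot: [3.141, 0.0, -0.0]
ft_force: [0.3, -0.1, 0.2]
opening: 0.6
grip_force: 0.0
```

```bash
python3 - <<'E'
from h import *
print(monitor.sense()['tool_pos'],monitor.sense()['ft_force'])
t=imaging.capture('wrist'); cv2.imwrite('pics/w1.png',t['img'][:,:,::-1]); np.save('pics/w1.npy',t,allow_pickle=True)
m=mask(t,(10,100,60),(30,255,255)); cv2.imwrite('pics/m1.png',m)
v,u=np.nonzero(m); p=plane(t,np.c_[u,v],17); ok=np.hypot(p[:,0]-579,p[:,1]+50.6)<100; print(ok.sum(),circ(p[ok]))
E
```

```text
[595.54331796 -50.60155372 244.60972302] [ 0.27621573 -0.13080806  0.23772747]
2332 [580.80285029 -50.44858735  73.024138  ]
```

View pics/w1.png

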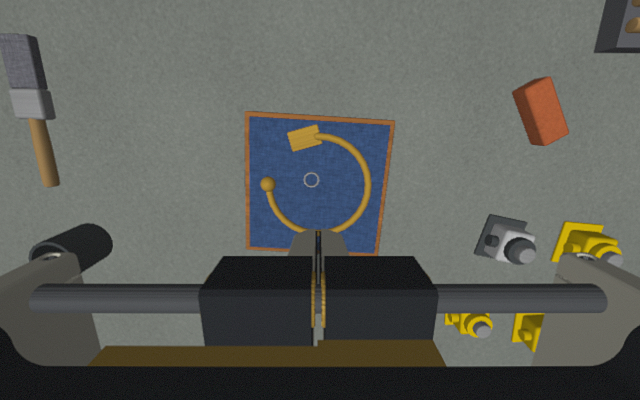

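View pics/m1.png

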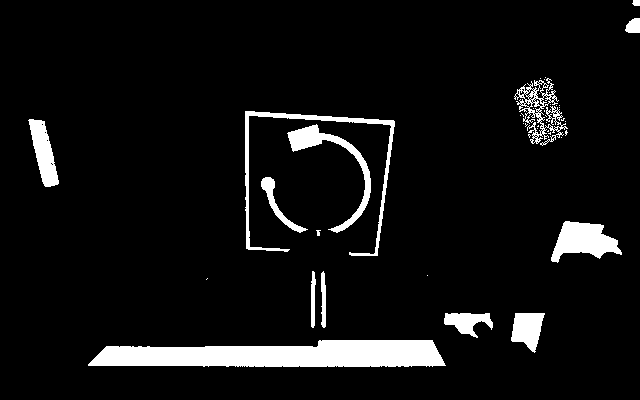

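Wrist view: ball at (267,184), tab centre at (304,138), circle centre about (318,186), counter plunger top about (521,251) and finger ring at (311,180). The fingers hide only the bottom of the ring, near (318,232).

```bash
python3 - <<'E'
from h import *
w=np.load('pics/w1.npy',allow_pickle=True).item()
m=mask(w,(10,100,60),(30,255,255)); v,u=np.nonzero(m); px=np.c_[u,v]
p=plane(w,px,17); c=np.array([580,-50.6])
for _ in range(3):
    d=p[:,:2]-c; r=np.hypot(*d.T); a=np.degrees(np.arctan2(d[:,1],d[:,0]))%360
    k=(abs(r-72)<8)&(a>100)&(a<345); q=circ(p[k]); c=q[:2]
print('circle',q,k.sum())
n,lab,st,cen=cv2.connectedComponentsWithStats(m)
t=imaging.capture('top'); 
b=m.copy(); b=cv2.morphologyEx(b,cv2.MORPH_OPEN,cv2.getStructuringElement(cv2.MORPH_ELLIPSE,(11,11)))
n,lab,st,cen=cv2.connectedComponentsWithStats(b)
for i in range(1,n):
    if 240<cen[i][0]<400 and cen[i][1]<250:
        for z in(15,23):
            P=plane(w,[cen[i]],z)[0]; print(cen[i],st[i],z,P,np.hypot(*(P[:2]-c)),np.degrees(np.arctan2(*(P[:2]-c)[::-1])))
for nm,pw,pt in(('ball',(267.5,184),(292,184)),('tab',(304,138),(310,166)),('plunger',(521,251),(408,217))):print(nm,tri(w,pw,t,pt))
Z=w['range_z']
for nm,(x,y) in dict(ball=(267,182),felt=(290,200),bar=(369,185),tab=(304,138),plun=(521,250),bench=(450,150)).items():
    o,d=ray(w,[(x,y)]); M=cv2.Rodrigues(np.array(w['rvec'],float))[0]
    P=o+d[0]*np.median(Z[y-1:y+2,x-1:x+2]); print(nm,P.round(1))
# plunger region crop
i=cv2.resize(w['img'][200:290,460:580],None,fx=5,fy=5,interpolation=cv2.INTER_CUBIC); cv2.imwrite('pics/cnt.png',i[:,:,::-1])
E
```

```text
circle [579.57146134 -50.31420546  71.88750985] 1137
[304.9723127  137.53094463] [289 125  34  26 614] 15 [649.0660013  -32.24335345  15.        ] 71.80561800919695 14.575970467259044
[304.9723127  137.53094463] [289 125  34  26 614] 23 [649.50171516 -32.59254401  23.        ] 72.14081842803095 14.220470680642453
[267.63057325 183.84076433] [261 177  14  15 157] 15 [583.22993059  23.01508995  15.        ] 73.42050097347004 87.14382652058326
[267.63057325 183.84076433] [261 177  14  15 157] 23 [584.99583586  21.54942469  23.        ] 72.0680593407611 85.68341411545838
ball (array([585.89014698,  20.41478531,  28.5572268 ]), np.float64(0.6533920297129305))
tab (array([647.7884687 , -31.70048934,   6.37897014]), np.float64(2.4700659119670907))
plunger (array([ 493.79424387, -334.85585809,   54.91973288]), np.float64(3.1081355348189885))
ball [589.9  20.4  33.3]
felt [557.9  -8.6  12.1]
bar [ 582.9 -123.3   22.3]
tab [648.6 -31.   18.4]
plun [ 500.  -329.8   62.4]
bench [ 6.302e+02 -2.436e+02  5.000e-01]
```

Call:
jog_arm(
  targets="-5 -36 40 0 0 0; -9.5 -72 80 0 0 0; -9.5 -72 130 0 0 0; -9.5 -72 165 0 0 0; -9.5 -72 185 0 0 0",
)

```text
time: 2.6
tool_pos: [585.3, 21.3, 58.1]
eef_rot: [-3.142, 0.0, 0.003]
ft_force: [0.6, -0.2, 0.4]
opening: 0.5
grip_force: 0.0
```

Call:
jog_arm(
  targets="0 0 6 0 0 0; 0 0 12 0 0 0; 0 0 12 0 0 0",
)

```text
time: 2.98
tool_pos: [586.5, 22.0, 48.1]
eef_rot: [3.142, 0.001, 0.001]
ft_force: [-0.0, 0.7, 0.5]
opening: 0.3
grip_force: 0.0
```

```bash
python3 - <<'E'
from h import *
s=monitor.sense();print(s['time'],s['tool_pos'],s['ft_force'])
i=np.arange(0,98); th=np.minimum(i*3,290.); a=np.radians(85+th)
z=np.interp(th,[0,6,12,15,18,24,280,290],[38,37.5,33.5,31,29,27,27,25])
P=np.c_[579.5+72*np.cos(a),-50.5+72*np.sin(a),z]
P=np.round(P*2)/2
for j in range(0,97,5):
    print(j//5+1,P[j],'; '.join('%g %g %g 0 0 0'%tuple((P[k]-P[j])*[1,-1,-1]+0.) for k in range(j+1,min(j+6,98))))
E
```

```text
2.975 [586.50873202  21.97356243  48.06937346] [-0.04307907  0.69862574  0.45518889]
1 [586.  21.  38.] -4 -0.5 0 0 0 0; -8 -0.5 0.5 0 0 0; -11.5 -0.5 2.5 0 0 0; -15.5 0 4.5 0 0 0; -19 0.5 7 0 0 0
2 [567.   20.5  31. ] -3.5 1 2 0 0 0; -7.5 2 3 0 0 0; -11 3 4 0 0 0; -14.5 4 4 0 0 0; -18 5.5 4 0 0 0
3 [549.  15.  27.] -3.5 2 0 0 0 0; -6.5 4 0 0 0 0; -10 6 0 0 0 0; -13 8 0 0 0 0; -16 10.5 0 0 0 0
4 [533.    4.5  27. ] -2.5 2.5 0 0 0 0; -5.5 5 0 0 0 0; -8 8 0 0 0 0; -10 10.5 0 0 0 0; -12.5 13.5 0 0 0 0
5 [520.5  -9.   27. ] -2 3.5 0 0 0 0; -4 6.5 0 0 0 0; -5.5 10 0 0 0 0; -7.5 13.5 0 0 0 0; -8.5 17 0 0 0 0
6 [512. -26.  27.] -1.5 3.5 0 0 0 0; -2.5 7 0 0 0 0; -3 11 0 0 0 0; -4 14.5 0 0 0 0; -4 18 0 0 0 0
7 [508. -44.  27.] -0.5 4 0 0 0 0; -0.5 8 0 0 0 0; -0.5 11.5 0 0 0 0; 0 15.5 0 0 0 0; 0.5 19 0 0 0 0
8 [508.5 -63.   27. ] 1 3.5 0 0 0 0; 2 7.5 0 0 0 0; 3 11 0 0 0 0; 4 14.5 0 0 0 0; 5.5 18 0 0 0 0
9 [514. -81.  27.] 2 3.5 0 0 0 0; 4 6.5 0 0 0 0; 6 10 0 0 0 0; 8 13 0 0 0 0; 10.5 16 0 0 0 0
10 [524.5 -97.   27. ] 2.5 2.5 0 0 0 0; 5 5.5 0 0 0 0; 8 8 0 0 0 0; 10.5 10 0 0 0 0; 13.5 12.5 0 0 0
[... 299 characters left out ...]
5 0 0 0 0
14 [ 592.  -121.5   27. ] 3.5 -1 0 0 0 0; 7.5 -2 0 0 0 0; 11 -3 0 0 0 0; 14.5 -4 0 0 0 0; 18 -5.5 0 0 0 0
15 [ 610. -116.   27.] 3.5 -2 0 0 0 0; 6.5 -4 0 0 0 0; 10 -6 0 0 0 0; 13 -8 0 0 0 0; 16 -10.5 0 0 0 0
16 [ 626.  -105.5   27. ] 2.5 -2.5 0 0 0 0; 5.5 -5 0 0 0 0; 8 -8 0 0 0 0; 10 -10.5 0 0 0 0; 12.5 -13.5 0 0 0 0
17 [638.5 -92.   27. ] 2 -3.5 0 0 0 0; 4 -6.5 0 0 0 0; 5.5 -10 0 0 0 0; 7.5 -13.5 0 0 0 0; 8.5 -17 0 0 0 0
18 [647. -75.  27.] 1.5 -3.5 0 0 0 0; 2.5 -7 0 0 0 0; 3 -11 0 0 0 0; 4 -14.5 0 0 0 0; 4 -18 0 0 0 0
19 [651. -57.  27.] 0.5 -4 0 0 0 0; 0.5 -8 0 0 0 0; 0.5 -11.5 0 0 0 0; 0 -15.5 0.5 0 0 0; -0.5 -19 1 0 0 0
20 [650.5 -38.   26. ] -1 -3.5 0.5 0 0 0; -1.5 -6 1 0 0 0
```

Call:
jog_arm(
  targets="-0.5 0.7 5 0 0 0; -0.5 0.7 10 0 0 0; -0.5 0.7 10 0 0 0; -0.5 0.7 10 0 0 0",
)

```text
time: 3.48
tool_pos: [585.9, 21.5, 37.7]
eef_rot: [3.142, 0.001, 0.0]
ft_force: [0.2, 0.1, 1.0]
opening: 0.8
grip_force: 0.0
```

Call:
jog_arm(
  targets="-4 -0.5 0 0 0 0; -8 -0.5 0.5 0 0 0; -11.5 -0.5 2.5 0 0 0; -15.5 0 4.5 0 0 0; -19 0.5 7 0 0 0",
)

```text
time: 4.1
tool_pos: [566.5, 21.0, 30.5]
eef_rot: [3.142, 0.001, -0.0]
ft_force: [0.3, 0.4, 0.1]
opening: 0.6
grip_force: 0.0
```

Call:
jog_arm(
  targets="-3.5 1 2 0 0 0; -7.5 2 3 0 0 0; -11 3 4 0 0 0; -14.5 4 4 0 0 0; -18 5.5 4 0 0 0",
)

```text
time: 4.72
tool_pos: [548.6, 15.4, 26.7]
eef_rot: [3.142, 0.001, 0.0]
ft_force: [-0.2, -0.5, -0.1]
opening: 0.4
grip_force: 0.0
```

Tracking is good, so I'll continue.

Call:
jog_arm(
  targets="-3.5 2 0 0 0 0; -6.5 4 0 0 0 0; -10 6 0 0 0 0; -13 8 0 0 0 0; -16 10.5 0 0 0 0",
)

```text
time: 5.35
tool_pos: [532.7, 4.8, 26.7]
eef_rot: [-3.142, -0.001, -0.0]
ft_force: [-0.4, -0.2, 0.1]
opening: 0.8
grip_force: 0.0
```

Call:
jog_arm(
  targets="-2.5 2.5 0 0 0 0; -5.5 5 0 0 0 0; -8 8 0 0 0 0; -10 10.5 0 0 0 0; -12.5 13.5 0 0 0 0",
)

```text
time: 5.98
tool_pos: [520.2, -8.7, 26.6]
eef_rot: [-3.142, -0.001, -0.0]
ft_force: [-0.8, -0.5, 0.6]
opening: 0.6
grip_force: 0.0
```

Call:
jog_arm(
  targets="-2 3.5 0 0 0 0; -4 6.5 0 0 0 0; -5.5 10 0 0 0 0; -7.5 13.5 0 0 0 0; -8.5 17 0 0 0 0",
)

```text
time: 6.6
tool_pos: [511.7, -25.8, 26.6]
eef_rot: [-3.142, -0.001, 0.0]
ft_force: [0.4, 0.5, 0.1]
opening: 0.4
grip_force: 0.0
```

Call:
jog_arm(
  targets="-1.5 3.5 0 0 0 0; -2.5 7 0 0 0 0; -3 11 0 0 0 0; -4 14.5 0 0 0 0; -4 18 0 0 0 0",
)

```text
time: 7.22
tool_pos: [507.8, -43.8, 26.6]
eef_rot: [-3.142, -0.001, 0.0]
ft_force: [0.1, -0.5, 0.6]
opening: 0.3
grip_force: 0.0
```

Call:
jog_arm(
  targets="-0.5 4 0 0 0 0; -0.5 8 0 0 0 0; -0.5 11.5 0 0 0 0; 0 15.5 0 0 0 0; 0.5 19 0 0 0 0",
)

```text
time: 7.85
tool_pos: [508.5, -62.8, 26.6]
eef_rot: [3.142, 0.001, 0.0]
ft_force: [0.6, -0.2, 0.1]
opening: 0.5
grip_force: 0.0
```

Call:
jog_arm(
  targets="1 3.5 0 0 0 0; 2 7.5 0 0 0 0; 3 11 0 0 0 0; 4 14.5 0 0 0 0; 5.5 18 0 0 0 0",
)

```text
time: 8.48
tool_pos: [514.0, -80.8, 26.6]
eef_rot: [-3.142, -0.001, 0.0]
ft_force: [1.1, 0.1, 0.5]
opening: 0.8
grip_force: 0.0
```

Call:
jog_arm(
  targets="2 3.5 0 0 0 0; 4 6.5 0 0 0 0; 6 10 0 0 0 0; 8 13 0 0 0 0; 10.5 16 0 0 0 0",
)

```text
time: 9.1
tool_pos: [524.6, -96.7, 26.6]
eef_rot: [-3.142, -0.001, 0.0]
ft_force: [1.0, -0.4, 1.0]
opening: 0.1
grip_force: 0.0
```

Call:
jog_arm(
  targets="2.5 2.5 0 0 0 0; 5 5.5 0 0 0 0; 8 8 0 0 0 0; 10.5 10 0 0 0 0; 13.5 12.5 0 0 0 0",
)

```text
time: 9.72
tool_pos: [538.1, -109.2, 26.6]
eef_rot: [-3.142, -0.001, 0.0]
ft_force: [-0.5, 0.2, -0.0]
opening: 0.5
grip_force: 0.0
```

Call:
jog_arm(
  targets="3.5 2 0 0 0 0; 6.5 4 0 0 0 0; 10 5.5 0 0 0 0; 13.5 7.5 0 0 0 0; 17 8.5 0 0 0 0",
)

```text
time: 10.35
tool_pos: [555.2, -117.6, 26.6]
eef_rot: [3.142, 0.001, 0.0]
ft_force: [0.1, -0.3, 0.4]
opening: 0.5
grip_force: 0.0
```

Call:
jog_arm(
  targets="3.5 1.5 0 0 0 0; 7 2.5 0 0 0 0; 11 3 0 0 0 0; 14.5 4 0 0 0 0; 18 4 0 0 0 0",
)

```text
time: 10.98
tool_pos: [573.2, -121.5, 26.6]
eef_rot: [-3.142, -0.001, -0.0]
ft_force: [-1.0, -0.4, -0.4]
opening: 0.7
grip_force: 0.0
```

Call:
jog_arm(
  targets="4 0.5 0 0 0 0; 8 0.5 0 0 0 0; 11.5 0.5 0 0 0 0; 15.5 0 0 0 0 0; 19 -0.5 0 0 0 0",
)

```text
time: 11.6
tool_pos: [592.2, -121.0, 26.6]
eef_rot: [-3.142, -0.001, -0.0]
ft_force: [0.4, 0.2, 0.2]
opening: 0.5
grip_force: 0.0
```

Call:
jog_arm(
  targets="3.5 -1 0 0 0 0; 7.5 -2 0 0 0 0; 11 -3 0 0 0 0; 14.5 -4 0 0 0 0; 18 -5.5 0 0 0 0",
)

```text
time: 12.22
tool_pos: [610.1, -115.4, 26.6]
eef_rot: [-3.142, -0.001, 0.0]
ft_force: [-0.1, -0.4, -0.1]
opening: 0.5
grip_force: 0.0
```

Call:
jog_arm(
  targets="3.5 -2 0 0 0 0; 6.5 -4 0 0 0 0; 10 -6 0 0 0 0; 13 -8 0 0 0 0; 16 -10.5 0 0 0 0",
)

```text
time: 12.85
tool_pos: [626.1, -104.8, 26.6]
eef_rot: [-3.142, -0.001, 0.0]
ft_force: [-0.4, 0.3, 0.3]
opening: 0.4
grip_force: 0.0
```

Call:
jog_arm(
  targets="2.5 -2.5 0 0 0 0; 5.5 -5 0 0 0 0; 8 -8 0 0 0 0; 10 -10.5 0 0 0 0; 12.5 -13.5 0 0 0 0",
)

```text
time: 13.48
tool_pos: [638.5, -91.3, 26.6]
eef_rot: [3.142, 0.001, -0.0]
ft_force: [-0.9, -0.0, -0.4]
opening: 0.2
grip_force: 0.0
```

Call:
jog_arm(
  targets="2 -3.5 0 0 0 0; 4 -6.5 0 0 0 0; 5.5 -10 0 0 0 0; 7.5 -13.5 0 0 0 0; 8.5 -17 0 0 0 0",
)

```text
time: 14.1
tool_pos: [647.0, -74.2, 26.6]
eef_rot: [3.142, 0.001, 0.0]
ft_force: [-0.4, 0.2, 0.3]
opening: 0.2
grip_force: 0.0
```

Call:
jog_arm(
  targets="1.5 -3.5 0 0 0 0; 2.5 -7 0 0 0 0; 3 -11 0 0 0 0; 4 -14.5 0 0 0 0; 4 -18 0 0 0 0",
)

```text
time: 14.72
tool_pos: [650.9, -56.2, 26.6]
eef_rot: [3.142, 0.001, -0.0]
ft_force: [-0.3, 0.8, 0.8]
opening: 0.6
grip_force: 0.0
```

Call:
jog_arm(
  targets="0.5 -4 0 0 0 0; 0.5 -8 0 0 0 0; 0.5 -11.5 0 0 0 0; 0 -15.5 0.5 0 0 0; -0.5 -19 1 0 0 0",
)

```text
time: 15.35
tool_pos: [650.3, -37.2, 25.6]
eef_rot: [-3.142, -0.001, 0.0]
ft_force: [-0.8, 0.2, 0.7]
opening: 0.4
grip_force: 0.0
```

Call:
jog_arm(
  targets="-1 -3.5 0.5 0 0 0; -1.5 -6 1 0 0 0; -1.5 -6 1 0 0 0; -1.5 -6 1 0 0 0",
)

```text
time: 15.85
tool_pos: [648.9, -31.5, 24.7]
eef_rot: [3.142, 0.001, 0.0]
ft_force: [0.3, -0.6, 0.7]
opening: 0.2
grip_force: 0.0
```

Call:
jog_arm(
  targets="0 0 -10 0 0 0; 0 0 -40 0 0 0; 0 0 -80 0 0 0; 0 0 -120 0 0 0; 0 0 -145 0 0 0",
)

```text
time: 16.48
tool_pos: [649.5, -31.6, 172.7]
eef_rot: [3.141, 0.001, 0.005]
ft_force: [-0.3, -0.4, 0.8]
opening: 0.4
grip_force: 0.0
```

Call:
jog_arm(
  targets="-30 43 0 0 0 0; -65 93 0 0 0 0; -100 143 0 0 0 0; -135 193 0 0 0 0; -170 243 0 0 0 0",
)

```text
time: 17.1
tool_pos: [477.9, -276.2, 170.6]
eef_rot: [3.141, 0.001, 0.002]
ft_force: [0.9, -0.4, 1.5]
opening: 0.7
grip_force: 0.0
```

Call:
jog_arm(
  targets="-20 35 0 0 0 0; -40 57 0 0 0 0; -40 57 0 0 0 0; -40 57 0 0 0 0",
)

```text
time: 17.6
tool_pos: [439.5, -331.2, 170.0]
eef_rot: [3.141, 0.001, 0.001]
ft_force: [-0.1, -0.0, -1.3]
opening: 0.5
grip_force: 0.0
```

```bash
python3 - <<'E'
from h import *
print(monitor.sense()['tool_pos'])
t=imaging.capture('wrist'); cv2.imwrite('pics/w2.png',t['img'][:,:,::-1]); np.save('pics/w2.npy',t,allow_pickle=True)
o,d=ray(t,[(u,v) for v in range(400) for u in range(640)])
P=(o+d*t['range_z'].reshape(-1,1))
k=(np.hypot(P[:,0]-496,P[:,1]+333)<30)&(t['range_z'].ravel()>0)
for lo,hi in((40,44),(58,70),(62,68)):
    q=P[k&(P[:,2]>lo)&(P[:,2]<hi)]; print(lo,hi,len(q),q.mean(0),q.min(0),q.max(0))
q=P[k&(P[:,2]>60)]; print((q.min(0)+q.max(0))/2, np.median(q[:,2]))
E
```

```text
[ 439.5279764  -331.21937409  170.03538345]
40 44 602 [ 496.49422217 -335.41713897   41.76641843] [ 467.68561672 -361.97810857   40.03807398] [ 520.09393997 -312.66858249   43.85848183]
58 70 468 [ 493.03862859 -337.76409343   65.02493083] [ 480.96883673 -349.12498557   59.85422832] [ 504.06823643 -326.79840177   67.57741995]
62 68 459 [ 492.98360855 -337.81974963   65.09743719] [ 481.11366515 -349.12498557   62.00100285] [ 504.06823643 -326.79840177   67.57741995]
[ 485.06732093 -332.90705478  170.41088515] 274.9670966178873
```

View pics/w2.png

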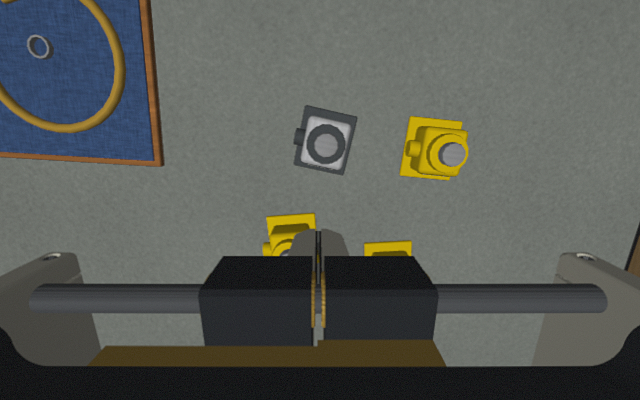

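The counter plunger is at about (325,145). The range data puts its top at (493, -338, 65).

Call:
jog_arm(
  targets="30 4 10 0 0 0; 53.5 6.8 40 0 0 0; 53.5 6.8 75 0 0 0; 53.5 6.8 92 0 0 0; 53.5 6.8 97 0 0 0",
)

```text
time: 18.27
tool_pos: [492.7, -337.8, 72.2]
eef_rot: [-3.141, -0.002, 0.001]
ft_force: [0.3, 0.5, 0.3]
opening: 0.4
grip_force: 0.0
```

Call:
jog_arm(
  targets="0 0 2 0 0 0; 0 0 4 0 0 0; 0 0 6 0 0 0; 0 0 8 0 0 0; 0 0 10 0 0 0",
)

```text
time: 18.9
tool_pos: [492.7, -338.5, 62.8]
eef_rot: [3.141, 0.001, 0.001]
ft_force: [0.6, 0.8, 2.0]
opening: 0.8
grip_force: 1.0
```

Call:
jog_arm(
  targets="0 0 1 0 0 0; 0 0 2 0 0 0; 0 0 3 0 0 0; 0 0 3 0 0 0",
)

```text
time: 19.4
tool_pos: [492.7, -338.5, 59.7]
eef_rot: [3.141, 0.001, 0.0]
ft_force: [0.3, -0.9, 2.9]
opening: 0.5
grip_force: 1.6
```

Call:
jog_arm(
  targets="0 0 0.5 0 0 0; 0 0 1 0 0 0; 0 0 1.5 0 0 0; 0 0 2 0 0 0; 0 0 2 0 0 0",
)

```text
time: 20.02
tool_pos: [492.8, -338.5, 58.2]
eef_rot: [3.141, 0.001, 0.001]
ft_force: [-1.5, -1.1, 9.9]
opening: 0.3
grip_force: 4.6
```

Call:
jog_arm(
  targets="0 0 0.3 0 0 0; 0 0 0.3 0 0 0; 0 0 0.3 0 0 0",
)

```text
time: 20.4
tool_pos: [492.8, -338.5, 58.2]
eef_rot: [3.141, 0.001, 0.001]
ft_force: [-1.6, 0.7, 11.7]
opening: 0.7
grip_force: 6.0
```

The plunger is on its stop: z stays at 58.2 while the force rises to 11.7 N. I'll release it and move clear.

Call:
jog_arm(
  targets="0 0 -3 0 0 0; 0 0 -6 0 0 0; 0 0 -10 0 0 0; 0 0 -16 0 0 0; 0 0 -30 0 0 0",
)

```text
time: 21.02
tool_pos: [492.2, -338.0, 87.4]
eef_rot: [-3.14, -0.001, 0.002]
ft_force: [-0.2, -0.1, 0.6]
opening: 1.0
grip_force: 0.0
```

Call:
jog_arm(
  targets="0 0 -30 0 0 0; -20 0 -60 0 0 0; -53 0 -80 0 0 0; -53 0 -80 0 0 0; -53 0 -80 0 0 0",
)

```text
time: 21.65
tool_pos: [439.9, -338.4, 167.5]
eef_rot: [3.142, 0.001, 0.001]
ft_force: [0.3, 0.1, -0.4]
opening: 0.5
grip_force: 0.0
```

```bash
python3 - <<'E'
from h import *
s=monitor.sense();print(s['time'],s['tool_pos'],s['ft_force'],s['joint_velocities'])
t=imaging.capture('wrist')
o,d=ray(t,[(u,v) for v in range(400) for u in range(640)]); P=(o+d*t['range_z'].reshape(-1,1))
k=(np.hypot(P[:,0]-493,P[:,1]+338)<9)&(P[:,2]>50)&(P[:,2]<80); print('plunger z',np.median(P[k,2]),k.sum())
t=imaging.capture('top')
m=mask(t,(12,110,90),(28,255,255)); m[:160]=0;m[216:]=0;m[:,:287]=0;m[:,343:]=0
v,u=np.nonzero(m); p=plane(t,np.c_[u,v],17); print(len(u),circ(p))
E
```

```text
21.65 [ 439.94278247 -338.40352182  167.5021967 ] [ 0.34038667  0.07325519 -0.39146306] [ 0.00741727  0.02098177 -0.0012923  -0.00036814 -0.00225023  0.00043469]
plunger z 65.3920066647978 287
373 [578.97005772 -50.71381079  71.93174751]
```

The plunger is back up at 65 mm and the collar hasn't moved, so I'm handing in.

```bash
python3 -c "
from plant import arm; print(arm.finish_job())"
```

```text
the job is handed in; nothing more can be done
None
```

I traced the collar from ball to tab about 4–7 mm above it without moving it, pressed the counter's plunger fully down once and saw it come back up, moved the arm clear, and handed the job in at about 22 s.

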